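Slide the bearing pan to the warming probe under the drying rack

ROBOT

A 7-joint arm with a two-finger parallel gripper is mounted at the origin on the work surface. World frame = base frame: x ahead of the robot, y to its left, z up, the work surface at z = 0. Lengths are in m, angles in rad, forces in N, time in s.
With the tool pointing down it reaches from about 0.425 to 0.875 m from the base axis. Payload 9.9 kg.
Tool frame: the origin (TCP) lies on the centre line of the jaws, within the pads' length; the fingertips stand 8 mm ahead of it and the grasp point (between the pads) lies 11 mm behind it; z points along the fingers, y is the line along which they close (so a half turn about z gives the same grasp; the last joint's range is limited). The gripper opens to 85 mm and grips with 20 to 120 N. Pads are 22 mm wide; open, the fingers measure 114 mm over their backs; the gripper's body (76 mm by 85 mm) begins 54 mm behind the grasp point. The pads swing forward as they close: fully open they stand 13 mm farther back than shut.
Start: joints at [-1.399, 0.576, 0.025, 1.437, -0.015, 1.129, -0.057], TCP at [0.171, 0.653, 0.239] pointing down, gripper open.
Joint ranges: [-2.76, 2.76], [-0.34, 2.15], [-1.52, 1.57], [0.19, 2.46], [-1.09, 4.23], [0.17, 1.99], [-2.82, 2.82]. Speed limits (rad/s): [2.22, 2.22, 3.01, 3.01, 3.14, 3.14, 3.14].

INTERFACE

Orientations are given as a rotation vector (axis times angle).
In Python, from rig import arm, optics gives the robot as it stands.
- The arm moves only by the shell command python3 -m handwheel 'ROWS' [OPENING]. ROWS is a JSON object of lists of equal length, an entry for each row: "delta_pos": the shift along the tool's x, y, z in m, a list of three; "rot": the turn, a rotation vector about the tool's x, y, z in degrees, a list of three. In form: {"delta_pos": [[x, y, z], ...], "rot": [[ax, ay, az], ...]}. A call has exactly 5 rows; each row shifts and turns the commanded pose from where the row before left it, along the tool's axes as they then stand; what a row does not reach is not made up. A row lasts 1/8 s, in which the tool goes at most 62.5 mm and 10.7 degrees, less where a joint would pass 70% of its speed; a pose out of reach is approached as far as the arm can. A call with a gripper value outside its range is refused whole. OPENING is the opening, from 0 (shut) to 1 (fully open), set as the call begins (- or left out, the last holds). The fingers move at their own pace and stop on an object; the grip force is fixed at half the most. Time passes only in rows, so rows that do not move let the fingers close, or fill a call up. It gives the time, the measured TCP pose, the force, the opening and the grip force at its end, in the units of the state.
- arm.read_state(): the state, without advancing time (a new reading comes with each control period).
- optics.snapshot(name): name is "scene" or "top"; returns a dict with "pixels" (400x640x3 uint8, red, green, blue), "fov_y" (degrees; the focal length in pixels is half the picture's height over the tangent of half this angle, whatever the lens; pixels are square), "cx", "cy" (the principal point, pixels), "rvec" (rotation vector, rad) and "tvec" (3), from world to camera coordinates, as OpenCV has them. Camera axes: x right, y down, z forward; pixel columns grow to the right and rows downward; lengths in m; the calibration is good to about 2 mm. A picture is of the moment at which its call begins. There is no depth.
- arm.finish_job(): hands the job in; it is judged then, once.
The state is a dict: "time_s": time; "joints": joint angles; "joint_vel": joint speeds; "tau": joint torques, N m; "eef_pos": TCP position; "orientation": TCP orientation; "contact_force": force on the tool from outside, world axes, zero at the start; "torque": the same for the moment, N m; "finger_gap": opening from 0.0 (shut) to 1.0 (fully open); "finger_force": force on a finger pad.
Only numpy, scipy, OpenCV 4.12 (cv2) and the standard library are available. Lean on these libraries where they do the work, as an engineer would, in place of code of your own. Each camera call takes 0.05 s, during which the arm holds its last target. There are 200 camera calls.

TASK

On the warming plate, slide the steel pan with the bearings from the grey ring sideways to the yellow ring without lifting it, handle still pointing out to the front, and press it back against the red sprung probe behind that ring with 5 to 20 N for 0.4 s. Then let go of it and move clear, leaving the pan centred on the yellow ring with the bearings in it; leave the hammer, the tin and the screwdriver alone, and do not bump the rack.

Things in the scene. Friction and masses are not known exactly. Their poses are not given: they have to be found in the camera images.
- plate: Black warming plate, fixed, 320 mm deep (x) by 480 mm wide (y), flat top 35 mm above its origin, which is the centre of its underside on the bench; its -x side is the front, towards the robot. It carries an open blue wire rack above everything on it.
- rack_edge (a point): Middle of the rack's lower front edge, 250 mm above the bench; axes as the plate's. From here the rack runs 267 mm to the rear, 260 mm to each side and 14 mm up, wires 50 mm apart, on two posts at its rear corners. It stands over pan and handle, so the tool must reach in from the front, leaning back to the robot some 25 to 40 degrees from vertical.
- pan: Round open steel pan, outer radius 60, height 55, wall 3, floor 4 mm, about 0.4 kg (varies). Origin: centre of its underside, which rests on the plate top; z up. Its pale wooden stub handle points along -x: a level bar 18 mm wide (y), 14 mm high, from x = -60 to -131 mm, its middle 45 mm above the origin. Starts at the grey ring, handle roughly to the front.
- warm_mark: Yellow ring painted on the plate top, inner radius 63 mm, outer 72 mm: the place where the pan must go, left or right on the plate. Origin: ring centre, on the plate top; axes parallel to the plate's (+x to the rear). Behind it stands a brass block (front face at x = 86 mm, 50 mm wide, 52 mm high) that carries the red probe.
- probe: Red sprung contact pad of the probe behind the yellow ring, 36 mm wide (y), 30 mm high, 8 mm thick. Origin: middle of its front face, which at rest is 58 mm behind the ring centre and 32 mm above the plate top; pushed towards +x it yields about 1 mm per 6 N.
- bearing_a: Ball bearing, steel disc of 38 mm diameter and 14 mm height, loose in the pan; origin at the centre of its underside.
- bearing_b: Second, equal bearing, loose in the pan; origin at the centre of its underside.
- hammer: Bystander: hammer 260 mm long lying on the bench to the left of the plate.
- tin: Bystander: red can, radius 30 mm, height 110 mm, standing on the bench to the right of the plate; origin at the centre of its underside.
- screwdriver: Bystander: screwdriver 190 mm long lying on the bench at the right, nearer the robot than the tin.

How it is judged:
By the outcome, as a careful person would: the job done as asked, in the order asked, and still so for the second after the job is handed in, with the robot touching nothing.
It also fails if it takes over 64 s, if anything falls off the work surface, if the arm or the gripper's body presses on something with over 40 N, if the wrist force passes 120 N, or if a joint passes its speed limit or range.

## Working session

There is one attempt and no reset: what is moved stays moved. The work goes in short steps, Python scripts to look and compute and a shell command to move; the robot and the scene stay as the last step left them, time stands still between calls to the robot, and variables do not carry over. Pictures are saved under pics/ and viewed, at most 10 in all, crops included, and the job is handed in when it is done.

```bash
ls; mkdir -p pics
cat > h.py <<'E'
import numpy as np, cv2, json
from rig import arm, optics
def snap(n,f):
    s=optics.snapshot(n); cv2.imwrite(f'pics/{f}.png',np.ascontiguousarray(s['pixels'][:,:,::-1]))
    np.save(f'pics/{f}.npy',{k:v for k,v in s.items() if k!='pixels'},allow_pickle=True); return s
def cam(f):
    s=np.load(f'pics/{f}.npy',allow_pickle=True).item()
    fl=200/np.tan(np.radians(s['fov_y'])/2); R=cv2.Rodrigues(np.array(s['rvec'],float))[0]
    K=np.array([[fl,0,s['cx']],[0,fl,s['cy']],[0,0,1]]); return K,R,np.array(s['tvec'],float)
def ray(f,p):
    K,R,t=cam(f); d=R.T@np.linalg.inv(K)@np.array([p[0],p[1],1.]); return -R.T@t,d/np.linalg.norm(d)
def onz(f,p,z):
    c,d=ray(f,p); return c+d*(z-c[2])/d[2]
def tri(f1,p1,f2,p2):
    c1,d1=ray(f1,p1);c2,d2=ray(f2,p2)
    s=np.linalg.lstsq(np.c_[d1,-d2],c2-c1,rcond=None)[0]
    a=c1+s[0]*d1;b=c2+s[1]*d2; return (a+b)/2,np.linalg.norm(a-b)
def proj(f,P):
    K,R,t=cam(f); return cv2.projectPoints(np.array(P,float).reshape(-1,3),cv2.Rodrigues(R)[0],t,K,None)[0][:,0]
def tool():
    s=arm.read_state(); return np.array(s['eef_pos']),cv2.Rodrigues(np.array(s['orientation'],float))[0],s
E
python3 - <<'E'
from h import *
for n in('scene','top'):
    s=snap(n,n+'0'); print({k:v for k,v in s.items() if k!='pixels'})
print(arm.read_state())
E
```

```text
pics
{'fov_y': 42.81177615043105, 'cx': 309.8893669184261, 'cy': 196.49686494011536, 'rvec': array([ 1.81494732,  1.85181341, -0.63880305]), 'tvec': array([-0.00642221, -0.36120216,  1.91061709])}
{'fov_y': 50.41626405761865, 'cx': 322.606253763956, 'cy': 198.26432272184655, 'rvec': array([ 2.10819929, -2.1534224 ,  0.17633167]), 'tvec': array([0.03976286, 0.57710537, 1.03924965])}
{'time_s': 0.1, 'joints': array([-1.39881218,  0.576451  ,  0.02488834,  1.43781707, -0.01498836,
        1.12901796, -0.05652231]), 'joint_vel': array([ 0.00103871, -0.00065567, -0.0007832 , -0.00339019, -0.00104692,
        0.00170118, -0.00156664]), 'tau': array([ 5.64576316e-03, -7.67305398e+01,  2.25711197e+00, -2.86607641e+01,
        1.56844198e-02,  8.57821607e-03, -4.18994171e-05]), 'eef_pos': array([0.17069666, 0.65265052, 0.23853028]), 'orientation': array([-4.00709513e-01, -3.11584831e+00,  2.36567828e-03]), 'contact_force': array([ 0.09843871, -0.21463765,  0.14015546]), 'torque': array([-0.05095097, -0.01026957,  0.03376934]), 'finger_force': 0.0, 'finger_gap': 0.9995254853557369}
```

View pics/scene0.png

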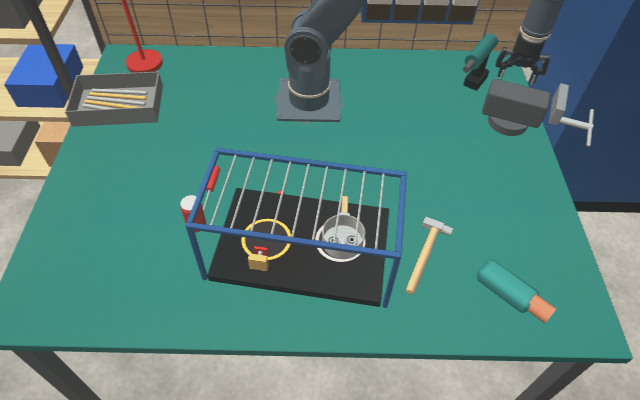

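View pics/top0.png

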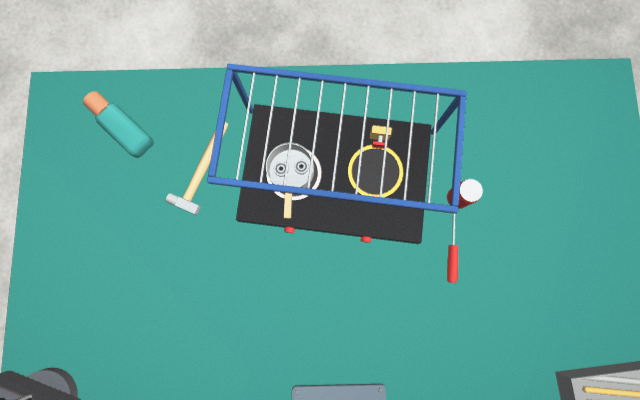

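The scene view (from the far side) shows the pan at about (342,238), the yellow ring at (267,240) and the rack above both. In the top view the pan is at (291,170), its handle runs to (288,217), the yellow ring is at (376,172) and the probe is at (379,145). I'll enlarge both.

Run:
```python
import cv2
a=cv2.imread('pics/top0.png')[55:255,200:480]; cv2.imwrite('pics/t1.png',cv2.resize(a,(784,560),interpolation=cv2.INTER_CUBIC))
a=cv2.imread('pics/scene0.png')[145:310,180:412]; cv2.imwrite('pics/s1.png',cv2.resize(a,None,fx=3.4,fy=3.4,interpolation=cv2.INTER_CUBIC))
```

```text
(no output)
```

View pics/t1.png

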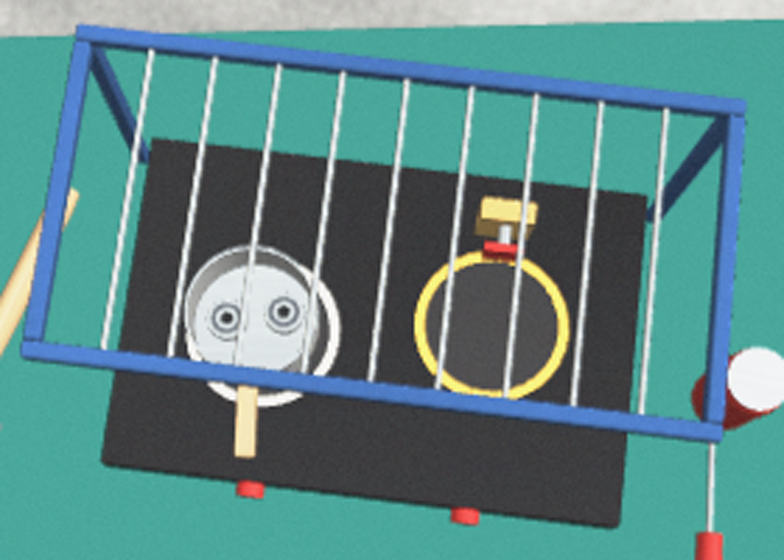

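View pics/s1.png

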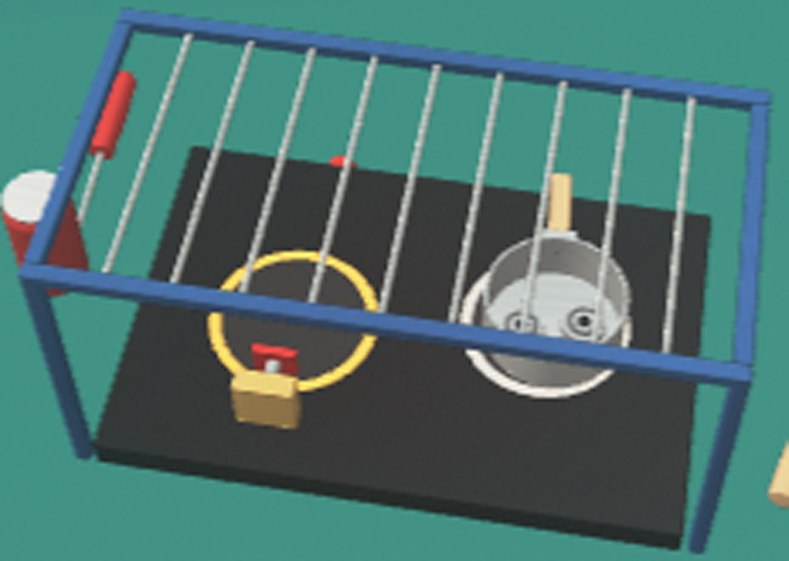

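Run:
```python
from h import *
np.set_printoptions(precision=4,suppress=True)
T=lambda x,y:((x+.5)/2.8-.5+200,(y+.5)/2.8-.5+55)
S=lambda x,y:((x+.5)/3.4-.5+180,(y+.5)/3.4-.5+145)
pts=dict(RL=((152,138),(680,535)),RR=((647,196),(97,447)),FR=((618,524),(190,148)),FL=((102,462),(710,215)),
 ring=((491,325),(294,320)),handend=((245,456),(561,174)),handroot=((247,388),None),
 panrim=((256,312),(557,290)),bearA=((227,319),(584,321)),bearB=((284,312),(521,322)),
 rackFL=((26,350),(768,97)),rackFR=((720,434),(124,14)),probe=((501,243),(275,348)))
for k,(a,b) in pts.items():
    if b: p,e=tri('top0',T(*a),'scene0',S(*b)); print(k,p,'gap',round(e,4))
for k in('RL','RR','FR','FL','ring'): print(k,'z35',onz('top0',T(*pts[k][0]),.035),onz('scene0',S(*pts[k][1]),.035))
for k in('handend','handroot'): print(k,onz('top0',T(*pts[k][0]),.087))
print(onz('scene0',S(561,174),.087),onz('scene0',S(562,230),.087))
for n in('top0','scene0'):
    K,R,t=cam(n); print(n,-R.T@t)
```

```text
RL [0.8428 0.2072 0.0344] gap 0.0009
RR [ 0.7737 -0.2629  0.0335] gap 0.0053
FR [ 0.4622 -0.2186  0.0364] gap 0.0005
FL [0.529  0.2529 0.0363] gap 0.0032
ring [ 0.6499 -0.1102  0.0372] gap 0.0019
handend [0.5253 0.1168 0.0868] gap 0.0029
panrim [0.6532 0.1077 0.0934] gap 0.0073
bearA [0.657  0.1351 0.0542] gap 0.0024
bearB [0.6615 0.0821 0.0578] gap 0.002
rackFL [0.5857 0.2639 0.2618] gap 0.0043
rackFR [ 0.5114 -0.2433  0.2649] gap 0.0039
probe [ 0.7128 -0.1168  0.0904] gap 0.0003
RL z35 [0.8426 0.2075 0.035 ] [0.8432 0.2066 0.035 ]
RR z35 [ 0.7733 -0.2653  0.035 ] [ 0.775  -0.2599  0.035 ]
FR z35 [ 0.4623 -0.2191  0.035 ] [ 0.4612 -0.2186  0.035 ]
FL z35 [0.5291 0.2515 0.035 ] [0.5277 0.2548 0.035 ]
ring z35 [ 0.6504 -0.1114  0.035 ] [ 0.6486 -0.1095  0.035 ]
handend [0.5253 0.1153 0.087 ]
handroot [0.5858 0.1131 0.087 ]
[0.5253 0.1182 0.087 ] [0.5864 0.1176 0.087 ]
top0 [0.3942 0.0247 1.1219]
scene0 [1.4714 0.023  1.271 ]
```

Heights check out: plate 35 mm, handle top 87 mm, rack about 250–264 mm. The plate is yawed about -8.2°. The pan is near (0.655, 0.114), and the ring is at (0.650, -0.110). Next is the swing over in front of the handle.

```bash
for i in 1 2 3; do python3 -m handwheel '{"delta_pos":[[-0.026,-0.029,0],[-0.026,-0.029,0],[-0.026,-0.029,0],[-0.026,-0.029,0],[-0.026,-0.029,0]],"rot":[[0,0,-0.8],[0,0,-0.8],[0,0,-0.8],[0,0,-0.8],[0,0,-0.8]]}' 0.7; done
python3 -c "
from h import *
p,R,s=tool();print(p);print(R.round(3));print(s['joints'].round(3))"
```

```text
time_s: 0.72
eef_pos: [0.2651, 0.4811, 0.239]
orientation: [-0.291, -3.128, 0.001]
contact_force: [0.4, -0.1, 0.2]
finger_gap: 0.698
finger_force: 0.0
time_s: 1.35
eef_pos: [0.3706, 0.3176, 0.2392]
orientation: [-0.182, -3.136, 0.0]
contact_force: [0.9, -0.5, 0.6]
finger_gap: 0.7
finger_force: 0.0
time_s: 1.98
eef_pos: [0.4874, 0.1618, 0.2391]
orientation: [-0.072, -3.14, 0.0]
contact_force: [0.2, -0.0, -0.4]
finger_gap: 0.697
finger_force: 0.0
[0.48737151 0.16184423 0.23911271]
[[-0.999  0.046 -0.   ]
 [ 0.046  0.999 -0.   ]
 [ 0.    -0.    -1.   ]]
[-0.485  0.339  0.1    1.861 -0.041  0.945  1.158]
```

```bash
python3 -m handwheel '{"delta_pos":[[0,-0.009,0],[0,-0.009,0],[0,-0.009,0],[0,-0.009,0],[0,-0.009,0]],"rot":[[0,-7,0],[0,-7,0],[0,-7,0],[0,-7,0],[0,-7,0]]}' 0.6
cat >> h.py <<'E'
def go(target):
    p,R,s=tool(); print('p',p.round(4),'z',R[:,2].round(3),'y',R[:,1].round(3),'j',s['joints'].round(2)); print('tool delta',(R.T@(np.array(target)-p)).round(4))
E
python3 -c "
from h import *
go([.494,.116,.153]);go([.551,.116,.071])"
```

```text
time_s: 2.6
eef_pos: [0.4896, 0.1161, 0.2402]
orientation: [0.072, 2.592, -0.043]
contact_force: [2.0, -0.9, 0.5]
finger_gap: 0.599
finger_force: 0.0
p [0.4896 0.1161 0.2402] z [ 0.52  -0.045 -0.853] y [ 0.06   0.998 -0.016] j [-0.97  0.16  0.5   2.33  0.84  0.29  0.25]
tool delta [0.0417 0.0016 0.0766]
p [0.4896 0.1161 0.2402] z [ 0.52  -0.045 -0.853] y [ 0.06   0.998 -0.016] j [-0.97  0.16  0.5   2.33  0.84  0.29  0.25]
tool delta [0.0359 0.0063 0.1762]
```

```bash
python3 -m handwheel '{"delta_pos":[[0.007,0,0.018],[0.007,0,0.018],[0.007,0,0.018],[0.007,0.001,0.018],[0,0,0]],"rot":[[0,0,0],[0,0,0],[0,0,0],[0,0,0],[0,0,0]]}'
python3 -c "
from h import *
snap('top','top2');snap('scene','scene2')
go([.551,.116,.071])"
```

```text
time_s: 3.22
eef_pos: [0.5027, 0.1136, 0.1725]
orientation: [0.072, 2.594, -0.054]
contact_force: [-0.1, 0.1, 0.0]
finger_gap: 0.6
finger_force: 0.0
p [0.503  0.1136 0.1735] z [ 0.519 -0.052 -0.853] y [ 0.063  0.998 -0.023] j [-0.78  0.32  0.33  2.4   1.73  0.19 -0.66]
tool delta [0.0126 0.0078 0.1123]
```

Run:
```python
import cv2,numpy as np
a=cv2.imread('pics/top2.png')[110:260,210:360]; b=cv2.imread('pics/scene2.png')[130:280,280:430]
cv2.imwrite('pics/c2.png',np.hstack([cv2.resize(x,(400,400),interpolation=cv2.INTER_CUBIC) for x in(a,b)]))
from h import *
np.set_printoptions(precision=1,suppress=True)
p,R,_=tool()
for n in('top2','scene2'): print(n,proj(n,[p+R[:,2]*.1*i for i in range(2)]))
```

```text
top2 [[284.6 222.6]
 [289.9 205.5]]
scene2 [[344.7 170.9]
 [341.5 203.4]]
```

View pics/c2.png

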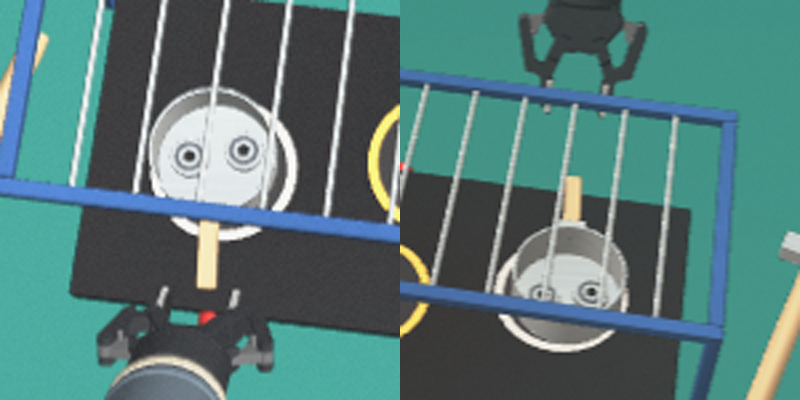

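In the composite the open fingers straddle the handle line: finger mid at about column 200, handle at about 207 in the top part. The arm stands well in front of the rack. I'll go in along the tool axis.

```bash
python3 -m handwheel '{"delta_pos":[[0.005,0.003,0.01],[0.005,0.003,0.014],[0.004,0.001,0.016],[0,0,0.018],[0,0,0.018]],"rot":[[0,0,0],[0,0,0],[0,0,0],[0,0,0],[0,0,0]]}'
python3 -c "
from h import *
go([.549,.1155,.0706])"
```

```text
time_s: 3.95
eef_pos: [0.5316, 0.1173, 0.1015]
orientation: [0.073, 2.591, -0.054]
contact_force: [-0.1, -0.2, 0.3]
finger_gap: 0.6
finger_force: 0.0
p [0.5316 0.1173 0.1015] z [ 0.52  -0.053 -0.852] y [ 0.063  0.998 -0.024] j [-0.47  0.5  -0.04  2.41  2.18  0.39 -1.13]
tool delta [0.0012 0.0001 0.0355]
```

```bash
python3 -m handwheel '{"delta_pos":[[0,0,0.01],[0,0,0.01],[0,0,0.01],[0.001,0,0.006],[0,0,0]],"rot":[[0,0,0],[0,0,0],[0,0,0],[0,0,0],[0,0,0]]}'
python3 -c "
from h import *
go([.549,.1155,.0706])
snap('top','top3');snap('scene','scene3')
a=cv2.imread('pics/top3.png')[110:260,210:360]; b=cv2.imread('pics/scene3.png')[130:280,280:430]
cv2.imwrite('pics/c3.png',np.hstack([cv2.resize(x,(400,400),interpolation=cv2.INTER_CUBIC) for x in(a,b)]))"
```

```text
time_s: 4.58
eef_pos: [0.5488, 0.1157, 0.0695]
orientation: [0.073, 2.593, -0.052]
contact_force: [0.2, -0.5, 0.2]
finger_gap: 0.598
finger_force: 0.0
p [0.5488 0.1157 0.0695] z [ 0.519 -0.052 -0.853] y [ 0.063  0.998 -0.023] j [-0.4   0.58 -0.11  2.39  2.28  0.46 -1.2 ]
tool delta [-0.0008 -0.0002 -0.0009]
```

View pics/c3.png

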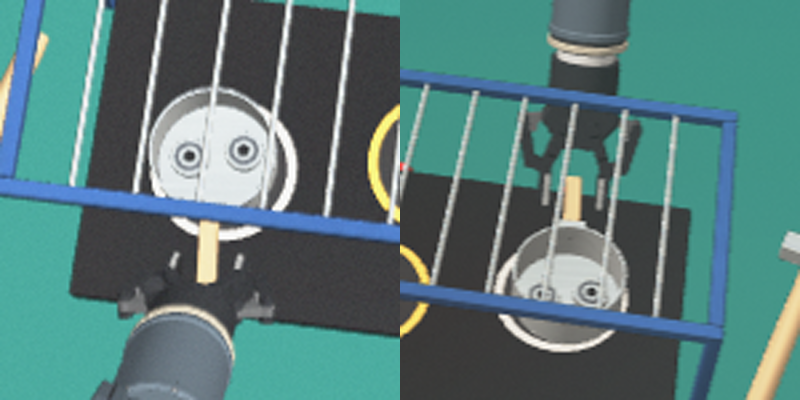

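The fingers straddle the handle end symmetrically in both views, so I'm closing.

```bash
for i in 1 2; do python3 -m handwheel '{"delta_pos":[[0,0,0],[0,0,0],[0,0,0],[0,0,0],[0,0,0]],"rot":[[0,0,0],[0,0,0],[0,0,0],[0,0,0],[0,0,0]]}' 0; done
python3 - <<'E'
from h import *
go([.549,.1155,.0706])
snap('top','top4');snap('scene','scene4')
# plate axes in tool frame
p,R,s=tool(); yaw=np.radians(-8.2)
ex=np.array([np.cos(yaw),np.sin(yaw),0]);ey=np.array([-np.sin(yaw),np.cos(yaw),0])
print('ex',R.T@ex,'ey',R.T@ey,'up',R.T[:,2])
E
```

```text
time_s: 5.3
eef_pos: [0.5489, 0.1161, 0.0703]
orientation: [0.072, 2.592, -0.051]
contact_force: [-2.8, -0.5, 5.5]
finger_gap: 0.198
finger_force: 58.6
time_s: 5.92
eef_pos: [0.5489, 0.1161, 0.0703]
orientation: [0.072, 2.592, -0.051]
contact_force: [-2.6, -0.5, 6.2]
finger_gap: 0.198
finger_force: 58.6
p [0.5489 0.1161 0.0703] z [ 0.52  -0.051 -0.853] y [ 0.062  0.998 -0.022] j [-0.4   0.58 -0.11  2.39  2.28  0.46 -1.2 ]
tool delta [-0.0003 -0.0006 -0.0002]
ex [-0.84908308 -0.08103746  0.52200656] ey [-0.08051761  0.99647076  0.02372638] up [-0.52208699 -0.02188505 -0.85261141]
```

```bash
python3 -m handwheel '{"delta_pos":[[0,-0.001,0],[0,-0.002,0],[0,-0.002,0],[0,-0.002,0],[0,-0.002,0]],"rot":[[0.49,0.02,0.8],[0.49,0.02,0.8],[0.49,0.02,0.8],[0.49,0.02,0.8],[0.49,0.02,0.8]]}'
python3 -c "
from h import *
go([.532,-.093,.0703])"
```

```text
time_s: 6.65
eef_pos: [0.5485, 0.1076, 0.0703]
orientation: [0.179, 2.588, -0.08]
contact_force: [-0.2, 4.2, 2.1]
finger_gap: 0.196
finger_force: 58.4
p [0.5485 0.1076 0.0703] z [ 0.514 -0.093 -0.852] y [ 0.144  0.989 -0.021] j [-0.44  0.58 -0.07  2.39  2.19  0.46 -1.21]
tool delta [-0.0084 -0.2009  0.0102]
```

```bash
for i in 1 2 3; do python3 -m handwheel '{"delta_pos":[[-0.0003,-0.006,0.0003],[-0.0002,-0.006,0.0003],[-0.0003,-0.006,0.0003],[-0.0002,-0.006,0.0003],[-0.0003,-0.006,0.0003]],"rot":[[0,0,0],[0,0,0],[0,0,0],[0,0,0],[0,0,0]]}'; done
python3 -c "
from h import *
go([.532,-.093,.0703])"
```

```text
time_s: 7.28
eef_pos: [0.5459, 0.0775, 0.0703]
orientation: [0.178, 2.588, -0.08]
contact_force: [0.3, 5.0, 2.8]
finger_gap: 0.196
finger_force: 58.6
time_s: 7.9
eef_pos: [0.5434, 0.0474, 0.0703]
orientation: [0.178, 2.588, -0.081]
contact_force: [0.2, 4.9, 2.0]
finger_gap: 0.204
finger_force: 58.6
time_s: 8.52
eef_pos: [0.5408, 0.0174, 0.0703]
orientation: [0.178, 2.588, -0.081]
contact_force: [0.1, 4.5, 1.5]
finger_gap: 0.2
finger_force: 58.5
p [0.5408 0.0174 0.0703] z [ 0.514 -0.093 -0.853] y [ 0.143  0.99  -0.022] j [-0.14  0.57 -0.19  2.46  2.41  0.51 -1.23]
tool delta [-0.0047 -0.1105  0.0058]
```

```bash
python3 -m handwheel '{"delta_pos":[[-0.0008,-0.006,0.0005],[-0.0008,-0.006,0.0004],[-0.0008,-0.006,0.0005],[-0.0008,-0.006,0.0004],[-0.0008,-0.006,0.0005]],"rot":[[0,0,0],[0,0,0],[0,0,0],[0,0,0],[0,0,0]]}'
python3 -c "
from h import *
go([.538,-.093,.0703]);print(arm.read_state()['joints'])"
```

```text
time_s: 9.15
eef_pos: [0.5402, -0.0138, 0.0705]
orientation: [0.179, 2.59, -0.082]
contact_force: [-0.1, 3.4, -2.0]
finger_gap: 0.2
finger_force: 58.5
p [ 0.5402 -0.0138  0.0705] z [ 0.512 -0.094 -0.854] y [ 0.144  0.989 -0.022] j [ 0.07  0.58 -0.37  2.46  2.34  0.55 -1.07]
tool delta [-0.0068 -0.0787  0.0065]
[ 0.06841353  0.57851322 -0.36554464  2.46056348  2.34044091  0.55187445
 -1.07097709]
```

```bash
python3 -c "
from h import *
go([.546,-.038,.0702]);go([.5385,-.093,.0702])"
```

```text
p [ 0.5402 -0.0138  0.0705] z [ 0.512 -0.094 -0.854] y [ 0.144  0.989 -0.022] j [ 0.07  0.58 -0.37  2.46  2.34  0.55 -1.07]
tool delta [-0.0074 -0.0231  0.0055]
p [ 0.5402 -0.0138  0.0705] z [ 0.512 -0.094 -0.854] y [ 0.144  0.989 -0.022] j [ 0.07  0.58 -0.37  2.46  2.34  0.55 -1.07]
tool delta [-0.0072 -0.0786  0.0069]
```

```bash
python3 -m handwheel '{"delta_pos":[[-0.0015,-0.0046,0.0011],[-0.0015,-0.0046,0.0011],[-0.0015,-0.0046,0.0011],[-0.0015,-0.0046,0.0011],[-0.0014,-0.0046,0.0011]],"rot":[[0,0,0],[0,0,0],[0,0,0],[0,0,0],[0,0,0]]}'
python3 -c "
from h import *
go([.542,-.068,.070]);print(arm.read_state()['joints'])"
```

```text
time_s: 9.78
eef_pos: [0.5468, -0.0377, 0.0707]
orientation: [0.179, 2.588, -0.081]
contact_force: [0.2, 1.5, -1.9]
finger_gap: 0.197
finger_force: 58.5
p [ 0.5468 -0.0377  0.0707] z [ 0.514 -0.094 -0.853] y [ 0.144  0.989 -0.022] j [ 0.13  0.58 -0.36  2.45  2.4   0.53 -1.06]
tool delta [ 0.0011 -0.0307  0.001 ]
[ 0.132893    0.58031615 -0.35940118  2.44678133  2.39611348  0.52706078
 -1.05599811]
```

```bash
python3 -m handwheel '{"delta_pos":[[0.0004,0,0.0007],[0,-0.004,0],[0,-0.006,0],[0,-0.006,0],[0,-0.006,0]],"rot":[[0,0,0],[0,0,0],[0,0,0],[0,0,0],[0,0,0]]}'
python3 -c "
from h import *
go([.5385,-.093,.070]);print(arm.read_state()['joints'])
snap('top','top5');snap('scene','scene5')"
```

```text
time_s: 10.4
eef_pos: [0.5435, -0.0597, 0.0704]
orientation: [0.179, 2.588, -0.082]
contact_force: [1.1, 3.2, -1.8]
finger_gap: 0.201
finger_force: 58.8
p [ 0.5435 -0.0597  0.0704] z [ 0.514 -0.094 -0.853] y [ 0.144  0.989 -0.022] j [ 0.2   0.58 -0.37  2.45  2.44  0.52 -1.05]
tool delta [ 0.0007 -0.0336  0.0009]
[ 0.20277246  0.58169565 -0.37418477  2.45247426  2.44468688  0.5221937
 -1.04684983]
```

```bash
python3 -m handwheel '{"delta_pos":[[0.0003,0,0.0006],[0.0001,-0.006,0.0002],[0.0001,-0.006,0.0002],[0.0001,-0.006,0.0002],[0.0001,-0.006,0.0002]],"rot":[[0,0,0],[0,0,0],[0,0,0],[0,0,0],[0,0,0]]}'
python3 -c "
from h import *
go([.5385,-.093,.070]);print(arm.read_state()['joints'])
snap('top','top6');snap('scene','scene6')
a=cv2.imread('pics/top6.png')[105:245,260:440]; b=cv2.imread('pics/scene6.png')[170:310,200:380]
cv2.imwrite('pics/c6.png',np.vstack([cv2.resize(x,None,fx=2,fy=2) for x in ()]) if 0 else np.hstack([cv2.resize(x,(400,311),interpolation=cv2.INTER_CUBIC) for x in(a,b)]))"
```

```text
time_s: 11.12
eef_pos: [0.5415, -0.0816, 0.0703]
orientation: [0.175, 2.586, -0.079]
contact_force: [-0.2, 6.6, 4.8]
finger_gap: 0.204
finger_force: 59.7
p [ 0.5415 -0.0816  0.0703] z [ 0.516 -0.092 -0.852] y [ 0.141  0.99  -0.021] j [ 0.28  0.58 -0.39  2.45  2.5   0.52 -1.03]
tool delta [ 0.0014 -0.0117 -0.0003]
[ 0.27719914  0.58490715 -0.39133872  2.45363331  2.49681331  0.51539026
 -1.03401958]
```

View pics/c6.png

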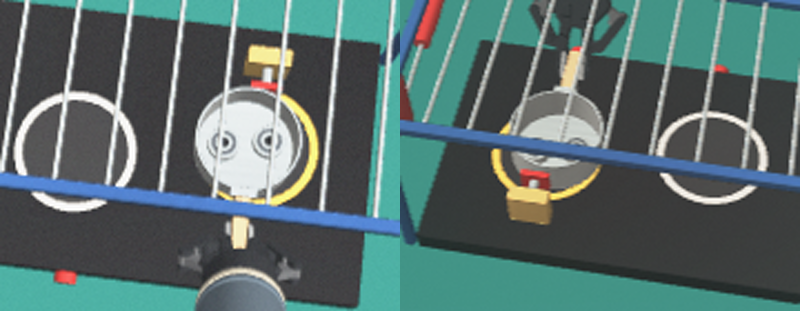

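The pan is nearly on the yellow ring with the bearings inside. The rim spans about columns 193–303 of the left part, with the ring showing on the right. I'll do the last bit sideways, then overlay the model.

```bash
python3 -m handwheel '{"delta_pos":[[0,-0.004,0.0001],[0,-0.004,0.0001],[0,-0.003,0],[0,0,0],[0,0,0]],"rot":[[0,0,0],[0,0,0],[0,0,0],[0,0,0],[0,0,0]]}'
python3 - <<'E'
from h import *
go([.5385,-.093,.070])
snap('top','top7');snap('scene','scene7')
p,R,s=tool(); yaw=np.arctan2(-R[0,1],R[1,1]); print('yaw',np.degrees(yaw))
y0=np.radians(-8.2); ring=np.array([.650,-.110,.035])
c=p+.107*np.array([np.cos(yaw),np.sin(yaw),0]); c[2]=.09; print('pan',c, 'err plate',[(c-ring)@[np.cos(y0),np.sin(y0),0],(c-ring)@[-np.sin(y0),np.cos(y0),0]])
th=np.linspace(0,2*np.pi,73); C=lambda c,r:np.c_[c[0]+r*np.cos(th),c[1]+r*np.sin(th),0*th+c[2]]
out=[]
for n,(x,y,w,h) in dict(top7=(325,120,100,100),scene7=(220,190,100,100)).items():
    k=4; a=cv2.resize(cv2.imread(f'pics/{n}.png')[y:y+h,x:x+w],None,fx=k,fy=k,interpolation=cv2.INTER_CUBIC)
    for cc,r,col in((ring,.063,(0,0,255)),(ring,.072,(0,0,255)),(c,.06,(0,255,0))):
        q=(proj(n,C(cc,r))-[x,y]+.5)*k-.5
        cv2.polylines(a,[np.round(q*16).astype(int)],True,col,1,cv2.LINE_AA,4)
    out.append(a)
cv2.imwrite('pics/c7.png',np.hstack(out))
E
```

```text
time_s: 11.85
eef_pos: [0.5398, -0.093, 0.0701]
orientation: [0.177, 2.586, -0.081]
contact_force: [1.5, 4.6, 5.1]
finger_gap: 0.202
finger_force: 59.7
p [ 0.5398 -0.093   0.0701] z [ 0.516 -0.093 -0.852] y [ 0.142  0.99  -0.022] j [ 0.31  0.59 -0.39  2.45  2.52  0.51 -1.03]
tool delta [ 0.0011 -0.0002 -0.0005]
yaw -8.188942048723728
pan [ 0.64568214 -0.10833822  0.09      ] err plate [np.float64(-0.004510735583836283), np.float64(0.0010289359367144583)]
```

View pics/c7.png

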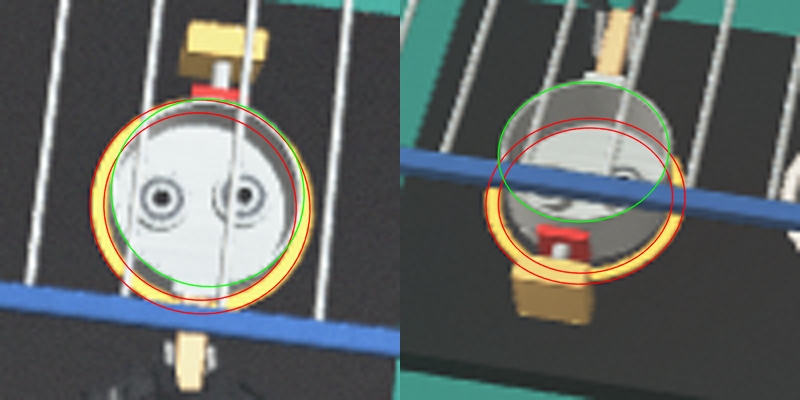

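```bash
python3 -m handwheel '{"delta_pos":[[0,-0.001,0],[0,-0.001,0],[-0.0008,0,0.0005],[-0.0009,0,0.0005],[0,0,0]],"rot":[[0,0,0],[0,0,0],[0,0,0],[0,0,0],[0,0,0]]}'
python3 -m handwheel '{"delta_pos":[[-0.0008,0,0.0005],[0,0,0],[0,0,0],[0,0,0],[0,0,0]],"rot":[[0,0,0],[0,0,0],[0,0,0],[0,0,0],[0,0,0]]}'
python3 -c "
from h import *
p,R,s=tool();e=np.array([.99,-.1426,0]);print(p,p@e,s['contact_force'],s['contact_force']@e)"
```

```text
time_s: 12.58
eef_pos: [0.5394, -0.0945, 0.07]
orientation: [0.175, 2.589, -0.08]
contact_force: [-10.2, 8.4, 16.7]
finger_gap: 0.202
finger_force: 61.7
time_s: 13.2
eef_pos: [0.5394, -0.0946, 0.0698]
orientation: [0.175, 2.59, -0.079]
contact_force: [-14.3, 9.0, 21.2]
finger_gap: 0.197
finger_force: 62.5
[ 0.53944315 -0.09458845  0.0698199 ] 0.5475370295786902 [-14.3257711    8.98090286  21.1844799 ] -15.46319013466054
```

```bash
python3 -m handwheel '{"delta_pos":[[-0.0003,0,-0.0004],[0,0,0],[0,0,0],[0,0,0],[0,0,0]],"rot":[[0,0,0],[0,0,0],[0,0,0],[0,0,0],[0,0,0]]}'
python3 -m handwheel '{"delta_pos":[[-0.0003,0,-0.0004],[0,0,0],[0,0,0],[0,0,0],[0,0,0]],"rot":[[0,0,0],[0,0,0],[0,0,0],[0,0,0],[0,0,0]]}'
python3 -c "
from h import *
p,R,s=tool();e=np.array([.99,-.1426,0]);print(p,p@e,s['contact_force'],s['contact_force']@e,s['torque'],s['joints'],R)"
```

```text
time_s: 13.82
eef_pos: [0.54, -0.0949, 0.0701]
orientation: [0.176, 2.59, -0.08]
contact_force: [-10.2, 6.3, 14.7]
finger_gap: 0.201
finger_force: 61.5
time_s: 14.45
eef_pos: [0.5407, -0.0958, 0.0703]
orientation: [0.178, 2.59, -0.081]
contact_force: [-4.7, 4.0, 4.7]
finger_gap: 0.201
finger_force: 60.0
[ 0.54073147 -0.09580002  0.07030284] 0.548985240622519 [-4.72690319  3.95165397  4.72457841] -5.2431400148843235 [1.07481521 0.79687838 0.7706999 ] [ 0.31228585  0.58343732 -0.38678573  2.44684482  2.52216086  0.49574101
 -1.02402724] [[-0.84658263  0.14303119  0.51267917]
 [ 0.11077249  0.98947243 -0.09313302]
 [-0.52060283 -0.02205405 -0.8535141 ]]
```

```bash
python3 -m handwheel '{"delta_pos":[[-0.0009,0,0.0005],[0,0,0],[0,0,0],[0,0,0],[0,0,0]],"rot":[[0,0,0],[0,0,0],[0,0,0],[0,0,0],[0,0,0]]}'
python3 -m handwheel '{"delta_pos":[[-0.0009,0,0.0004],[0,0,0],[0,0,0],[0,0,0],[0,0,0]],"rot":[[0,0,0],[0,0,0],[0,0,0],[0,0,0],[0,0,0]]}'
python3 -c "
from h import *
p,R,s=tool();e=np.array([.99,-.1426,0]);print(p,p@e,s['contact_force'],s['contact_force']@e)"
```

```text
time_s: 15.08
eef_pos: [0.5417, -0.0962, 0.0703]
orientation: [0.179, 2.59, -0.081]
contact_force: [-4.4, 4.1, 4.7]
finger_gap: 0.2
finger_force: 59.9
time_s: 15.7
eef_pos: [0.5427, -0.0967, 0.0703]
orientation: [0.18, 2.59, -0.082]
contact_force: [-4.6, 3.0, 2.2]
finger_gap: 0.199
finger_force: 59.5
[ 0.54267779 -0.09671226  0.07033248] 0.5510421790383131 [-4.56847013  2.98146073  2.24277618] -4.947941725196882
```

```bash
python3 -m handwheel '{"delta_pos":[[-0.0009,0.0002,0.0005],[0,0,0],[0,0,0],[0,0,0],[0,0,0]],"rot":[[0,0,0],[0,0,0],[0,0,0],[0,0,0],[0,0,0]]}'
python3 -m handwheel '{"delta_pos":[[-0.0009,0.0002,0.0005],[0,0,0],[0,0,0],[0,0,0],[0,0,0]],"rot":[[0,0,0],[0,0,0],[0,0,0],[0,0,0],[0,0,0]]}'
python3 -c "
from h import *
p,R,s=tool();e=np.array([.99,-.1426,0]);print(p,p@e,s['contact_force'],s['contact_force']@e)
snap('top','top8');snap('scene','scene8')
a=cv2.imread('pics/top8.png')[120:220,325:425]; b=cv2.imread('pics/scene8.png')[190:290,220:320]
cv2.imwrite('pics/c8.png',np.hstack([cv2.resize(x,(400,400),interpolation=cv2.INTER_CUBIC) for x in(a,b)]))"
```

```text
time_s: 16.32
eef_pos: [0.543, -0.0967, 0.0703]
orientation: [0.18, 2.59, -0.082]
contact_force: [-8.2, 2.5, 5.7]
finger_gap: 0.201
finger_force: 60.4
time_s: 16.95
eef_pos: [0.5432, -0.0967, 0.0703]
orientation: [0.18, 2.591, -0.082]
contact_force: [-12.7, 3.1, 11.7]
finger_gap: 0.202
finger_force: 61.2
[ 0.54318589 -0.09668585  0.07026036] 0.5515414282666291 [-12.68834899   3.13326278  11.74508445] -13.008268770974862
```

```bash
python3 -m handwheel '{"delta_pos":[[-0.0003,0,-0.0005],[0,0,0],[0,0,0],[0,0,0],[0,0,0]],"rot":[[0,0,0],[0,0,0],[0,0,0],[0,0,0],[0,0,0]]}'
python3 -m handwheel '{"delta_pos":[[-0.001,0,0.0003],[0,0,0],[0,0,0],[0,0,0],[0,0,0]],"rot":[[0,0,0],[0,0,0],[0,0,0],[0,0,0],[0,0,0]]}'
python3 -c "
from h import *
p,R,s=tool();e=np.array([.99,-.1426,0]);print(p,p@e,s['contact_force'],s['contact_force']@e)"
```

```text
time_s: 17.68
eef_pos: [0.5434, -0.0967, 0.0704]
orientation: [0.18, 2.592, -0.082]
contact_force: [-7.5, 2.0, 1.3]
finger_gap: 0.202
finger_force: 59.7
time_s: 18.3
eef_pos: [0.5439, -0.0967, 0.0703]
orientation: [0.18, 2.593, -0.081]
contact_force: [-10.1, 1.7, 1.8]
finger_gap: 0.201
finger_force: 59.7
[ 0.543865   -0.0967102   0.07032987] 0.5522172283834239 [-10.11924773   1.72321089   1.77783849] -10.263785124703745
```

```bash
python3 -m handwheel '{"delta_pos":[[-0.0009,0,0.0004],[0,0,0],[0,0,0],[0,0,0],[0,0,0]],"rot":[[0,0,0],[0,0,0],[0,0,0],[0,0,0],[0,0,0]]}'
python3 -m handwheel '{"delta_pos":[[-0.0007,0,0.0001],[0,0,0],[0,0,0],[0,0,0],[0,0,0]],"rot":[[0,0,0],[0,0,0],[0,0,0],[0,0,0],[0,0,0]]}'
python3 -c "
from h import *
p,R,s=tool();e=np.array([.99,-.1426,0]);print(p,p@e,s['contact_force'],s['contact_force']@e)
snap('top','top9');snap('scene','scene9')
a=cv2.imread('pics/top9.png')[120:220,325:425]; b=cv2.imread('pics/scene9.png')[190:290,220:320]
cv2.imwrite('pics/c9.png',np.hstack([cv2.resize(x,(400,400),interpolation=cv2.INTER_CUBIC) for x in(a,b)]))"
```

```text
time_s: 18.92
eef_pos: [0.5442, -0.0967, 0.0703]
orientation: [0.18, 2.594, -0.081]
contact_force: [-12.1, 2.7, 3.2]
finger_gap: 0.2
finger_force: 60.1
time_s: 19.55
eef_pos: [0.5444, -0.0968, 0.0703]
orientation: [0.18, 2.595, -0.081]
contact_force: [-13.2, 1.8, 2.7]
finger_gap: 0.202
finger_force: 60.0
[ 0.54435119 -0.0967811   0.07028481] 0.5527086629110557 [-13.2472633    1.77701277   2.71343909] -13.368192684942393
```

View pics/c9.png

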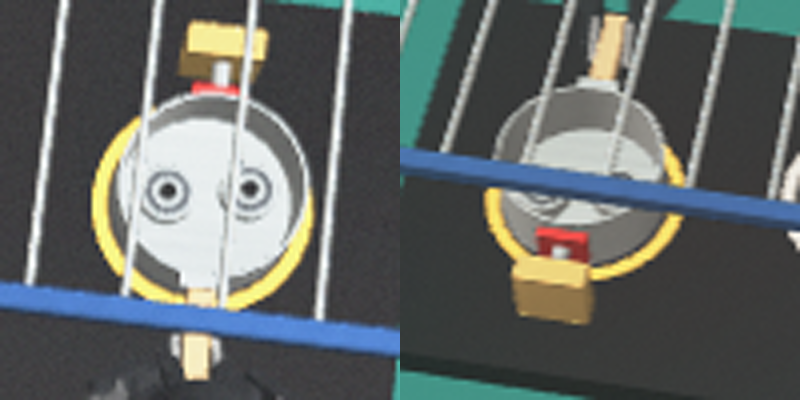

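The pad is touching the pan and the bearings are inside. In the top part the rim spans about 117–311. I'll compare the rim extents with those of a pan centred on the ring.

Run:
```python
from h import *
th=np.linspace(0,2*np.pi,361); 
for n,o in dict(top9=(325,120),scene9=(220,190)).items():
  for name,d in (('centred',(0,0)),('-3mm y',(-.0004,-.003))):
    q=(proj(n,np.c_[.65+d[0]+.06*np.cos(th),-.110+d[1]+.06*np.sin(th),0*th+.09])-o+.5)*4-.5
    print(n,name,q.min(0).round(1),q.max(0).round(1))
# sub-pixel rim along image row through centre
```

```text
top9 centred [113.3  92. ] [305.9 279.2]
top9 -3mm y [118.1  92.5] [310.8 279.7]
scene9 centred [94.8 86.4] [265.7 226.6]
scene9 -3mm y [90.6 85.9] [261.5 226. ]
```

```bash
python3 -m handwheel '{"delta_pos":[[0,0.001,0],[0,0.001,0],[0,0,0],[0,0,0],[0,0,0]],"rot":[[0,0,0],[0,0,0],[0,0,0],[0,0,0],[0,0,0]]}'
python3 -m handwheel '{"delta_pos":[[0,0,0],[0,0,0],[0,0,0],[0,0,0],[0,0,0]],"rot":[[0,0,0],[0,0,0],[0,0,0],[0,0,0],[0,0,0]]}'
python3 -c "
from h import *
p,R,s=tool();e=np.array([.99,-.1426,0]);print(p,p@e,p@[.1426,.99,0],s['contact_force'],s['contact_force']@e)
print('ex',R.T@e)"
```

```text
time_s: 20.27
eef_pos: [0.5446, -0.0958, 0.0703]
orientation: [0.183, 2.595, -0.083]
contact_force: [-14.2, 1.0, 1.5]
finger_gap: 0.199
finger_force: 60.1
time_s: 20.9
eef_pos: [0.5446, -0.0958, 0.0703]
orientation: [0.183, 2.595, -0.083]
contact_force: [-14.4, 0.5, 3.5]
finger_gap: 0.2
finger_force: 60.1
[ 0.5445798  -0.09582907  0.07031007] 0.5527992271629886 -0.01721369996694725 [-14.41050151   0.53442333   3.48866698] -14.342605262103074
ex [-0.85668712  0.00381631  0.51624352]
```

```bash
python3 -m handwheel '{"delta_pos":[[0.0004,0,-0.0002],[0.0004,0,-0.0003],[0.0004,0,-0.0003],[0,0,0],[0,0,0]],"rot":[[0,0,0],[0,0,0],[0,0,0],[0,0,0],[0,0,0]]}'
python3 -m handwheel '{"delta_pos":[[0,0,0],[0,0,0],[0,0,0],[0,0,0],[0,0,0]],"rot":[[0,0,0],[0,0,0],[0,0,0],[0,0,0],[0,0,0]]}' 0.6
python3 -c "
from h import *
p,R,s=tool();print(p,R)"
```

```text
time_s: 21.52
eef_pos: [0.5444, -0.0956, 0.0707]
orientation: [0.183, 2.593, -0.083]
contact_force: [-8.5, 0.2, -1.0]
finger_gap: 0.201
finger_force: 59.1
time_s: 22.15
eef_pos: [0.5472, -0.0946, 0.0722]
orientation: [0.179, 2.588, -0.082]
contact_force: [1.0, 0.4, 0.6]
finger_gap: 0.599
finger_force: 0.0
[ 0.5471846  -0.09464785  0.07218048] [[-0.8456656   0.14381457  0.51397186]
 [ 0.11117065  0.98935374 -0.09391621]
 [-0.5220065  -0.02228312 -0.85265038]]
```

```bash
python3 -m handwheel '{"delta_pos":[[0,0,-0.006],[0,0,-0.012],[0,0,-0.014],[0,0,-0.014],[0,0,-0.014]],"rot":[[0,0,0],[0,0,0],[0,0,0],[0,0,0],[0,0,0]]}'
python3 -c "
from h import *
p,R,s=tool();print(p,s['joints'],R[:,2]);snap('top','top10')"
```

```text
time_s: 22.78
eef_pos: [0.5158, -0.0886, 0.1246]
orientation: [0.177, 2.587, -0.082]
contact_force: [-3.9, 0.7, -2.0]
finger_gap: 0.6
finger_force: 0.0
[ 0.51580504 -0.08859749  0.12455005] [ 0.35505377  0.43178042 -0.45054842  2.46068899  2.31572965  0.38684568
 -0.84744642] [ 0.51445668 -0.09397365 -0.85235162]
```

```bash
python3 -m handwheel '{"delta_pos":[[0,0,-0.01],[-0.002,0,-0.01],[-0.002,0,-0.01],[-0.002,0,-0.01],[-0.002,0,-0.01]],"rot":[[0,0,0],[0,0,0],[0,0,0],[0,0,0],[0,0,0]]}'
python3 - <<'E'
from h import *
p,R,s=tool();print(p,s['joints'],R[:,2],s['contact_force'])
snap('top','top11');snap('scene','scene11')
ring=np.array([.650,-.110]);th=np.linspace(0,2*np.pi,181);out=[]
for n,(x,y,w,h) in dict(top11=(325,120,100,120),scene11=(220,170,100,120)).items():
    k=4; a=cv2.resize(cv2.imread(f'pics/{n}.png')[y:y+h,x:x+w],None,fx=k,fy=k,interpolation=cv2.INTER_CUBIC)
    q=(proj(n,np.c_[ring[0]+.06*np.cos(th),ring[1]+.06*np.sin(th),0*th+.09])-[x,y]+.5)*k-.5
    cv2.polylines(a,[np.round(q*16).astype(int)],True,(0,255,0),1,cv2.LINE_AA,4); out.append(a)
cv2.imwrite('pics/c11.png',np.hstack(out))
E
```

```text
time_s: 23.45
eef_pos: [0.4972, -0.0851, 0.171]
orientation: [0.179, 2.587, -0.081]
contact_force: [0.3, -0.2, -0.2]
finger_gap: 0.6
finger_force: 0.0
[ 0.49723223 -0.0850539   0.17100361] [ 0.36997034  0.29434758 -0.44837585  2.4453492   2.03559809  0.26174119
 -0.57752604] [ 0.51446643 -0.0936772  -0.85237836] [ 0.2520673  -0.1685883  -0.19179747]
```

View pics/c11.png

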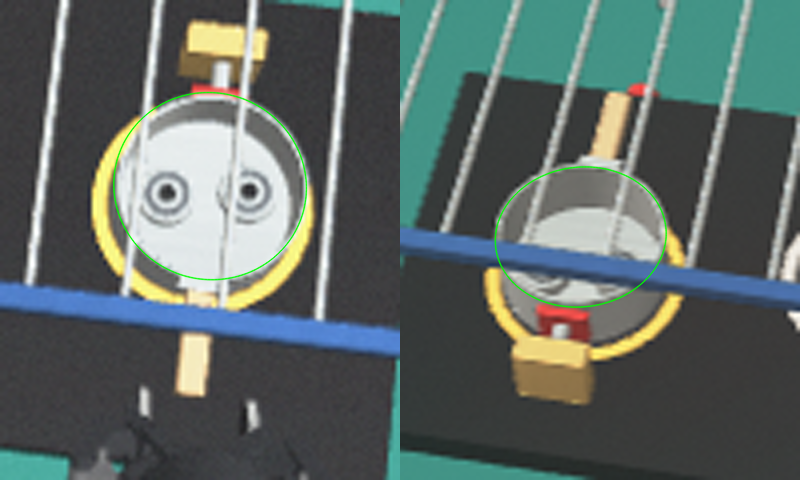

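The pan's rim falls on the outline of a pan centred on the ring. The handle points to the front, the bearings are inside and the gripper is clear, so I'm handing in.

```bash
python3 -c "
from rig import arm
print(arm.finish_job())"
```

```text
the job is handed in; nothing more can be done
None
```

The job is handed in: the pan is on the yellow ring to within about 1–2 mm by camera, handle to the front, bearings in it, gripper clear. I pressed it on the probe for over 0.4 s at an estimated 10–11 N (wrist force minus friction, not a direct reading). Twice mid-slide the wrist showed about 2 N of upward pull, less than the pan's weight, and joint 4 read 2.4607 against its stated 2.46 limit.

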